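# Check the coil winder's mushroom stop and reset it

### The job

Check the stop of the coil winder with the fingertips: press the big red mushroom button right in until it latches, then push its lugs round clockwise (seen from above) until it lets go and springs back up. After that press the blue reset button right in and let it come back. Leave the green start button alone, and do not shift or pick up any of the loose things on the table.

Things in the scene. Friction and masses are not known exactly. Their poses are not given: they have to be found in the camera images.
- stop_top (a point): centre of the top face of the red mushroom button (84 mm across, 14 mm thick); sinks with it. It stands on a fixed yellow box 130 x 130 x 60 mm with a black collar 92 mm across and 10 mm high; the top face is 94 mm above the table when out. The middle of the top face, 40 mm across, is free between two lugs.
- lug_a (a point): middle of the vertical white pushing face of one of two red lugs on the mushroom button; 29 mm from the button's axis, 8 mm above its top face. The face spans 20 to 38 mm from the axis, its top edge is 16 mm above the top face. Turns and sinks with the button. Axes: x away from the button's axis, y out of the face to the free side where a finger goes; push to -y (clockwise from above).
- lug_b (a point): the same point on the second lug, opposite on the button, axes of the same meaning; pushing either lug does the job. Each lug slopes down behind its face over 22 mm; before each face lie 40 mm or more of bare top face.
- stop (a joint): how far the mushroom button is pressed in, m: 0 out, 0.008 hard stop. It takes 5 to 7 N before the hard stop; past about 0.005 a catch holds it and it rests latched at about 0.0055 when let go. Once turned far enough it springs out by itself.
- twist (a joint): how far the mushroom button is turned clockwise seen from above, rad: 0 at rest, 0.9 hard stop. A spring turns it back to 0 (pushing a lug round takes 2 to 9 N). The catch lets go between 0.38 and 0.55; the button then springs up by 6 mm, or up against a finger standing over it, and turns back to 0 when let go.
- reset_top (a point): centre of the top of the blue reset push button (36 mm across), on its own fixed grey box 90 x 90 x 60 mm; 82 mm above the table when out. It may be left or right of the mushroom button.
- reset (a joint): how far the blue button is pressed, m: 0 out, 0.006 fully in (5 N), springs back
- start_top (a point): centre of the top of the green start push button, same make and box as the blue one, on the other side; not to be pressed
- start (a joint): how far the green button is pressed, m: 0 out, 0.006 fully in
- driver: loose round loudspeaker driver lying magnet down, 104 mm across, 46 mm tall; origin centre of underside
- tweeter: loose small black tweeter lying flat, 68 mm across, 22 mm tall; origin centre of underside
- spool: loose standing white spool of copper wire, 60 mm across, 44 mm tall; origin centre of underside
- meter: loose red multimeter lying flat, 80 x 150 x 32 mm; origin centre of underside
- screw_jar: loose closed glass jar with metal lid, 60 mm across, 70 mm tall; origin centre of underside
- offcut: loose light wooden offcut, 50 x 160 x 22 mm; origin centre of underside

How it is judged (in metres and radians):
On the way, in this order (a step that is already met when the one before it is completed fails the run):
1. the mushroom button is pressed in to its latched depth (over 5 mm), not turned (value of joint stop above 0.005 m and value of joint twist below 0.3 rad), for 0.2 s.
2. the button is turned clockwise past its catch (over 0.33 rad) (value of joint twist above 0.33 rad), for 0.02 s.
3. with the mushroom button back out (under 2 mm), the blue reset button is pressed in (over 4 mm) (value of joint stop below 0.002 m and value of joint reset above 0.004 m), for 0.05 s.
At the end, for the whole second after the job is handed in: the mushroom button is out (within 1.5 mm) and turned back (within 0.12 rad), both push buttons are out (within 1.5 mm), and every loose thing lies within 20 mm of where it was (value of joint each of stop, reset, start below 0.0015 m and value of joint twist below 0.12 rad and distance of each of driver, tweeter, spool, meter, screw_jar, offcut from where it was at the start of the episode below 0.02 m); the robot touches nothing.
It fails at once if the green start button is pressed (over 3 mm) (value of joint start above 0.003 m).
It fails at once if a loose thing is moved, lifted or carried by more than 20 mm (distance of any of driver, tweeter, spool, meter, screw_jar, offcut from where it was at the start of the episode above 0.02 m).
It also fails if it takes over 56 s, if anything falls off the work surface, if the arm or the gripper's body presses on something with over 40 N, if the wrist force passes 120 N, or if a joint passes its speed limit or range.

### The arm

A 6-joint arm with a two-finger parallel gripper is mounted at the origin on the work surface. World frame = base frame: x ahead of the robot, y to its left, z up, the work surface at z = 0. Lengths are in mm, angles in rad, forces in N, time in s.
With the tool pointing down it reaches from about 275 to 850 mm from the base axis. Payload 19 kg.
Tool frame: the origin (TCP) lies on the centre line of the jaws, within the pads' length; the fingertips stand tips_ahead ahead of it and the grasp point (between the pads) lies 3 mm ahead of it (tips_ahead is the distance from the TCP to the fingertips, in mm); y points along the fingers, x is the direction in which the jaws open and shut, and the axes are right-handed (so a half turn about y gives the same grasp; the last joint's range is limited). The gripper opens to 85 mm and grips with 20 to 120 N. Pads are 22 mm wide; open, the fingers measure 114 mm over their backs; the gripper's body (76 mm by 85 mm) begins 54 mm behind the grasp point. The pads swing forward as they close: fully open they stand 13 mm farther back than shut.
Start: joints at [1.014, 0.15, 1.437, -0, 1.554, -0.134], TCP at [235.933, 524.336, 253.267] pointing down, gripper open.
Joint ranges: [-2.8, 2.8], [-0.68, 2.1], [0.12, 2.68], [-1.39, 4.53], [0.16, 2.79], [-2.81, 2.81]. Speed limits (rad/s): [1.89, 1.89, 2.22, 3.01, 3.01, 3.01].

### API

Orientations are given as a 3x3 rotation matrix whose columns are the frame's x, y, z axes.
In Python, from station import get_obs, read_camera, get_calibration, job_done, tips_ahead gives the robot as it stands.
- The arm moves only by the tool drive_tool, never from a script. Its argument "deltas" is a list that holds one entry, the list of rows, each a list of 7 numbers: the finger opening in m, from 0 to 0.0854, then the shift along the tool's x, y, z in m, then the turn, a rotation vector about the tool's x, y, z in rad. A call has 1 to 10 rows; each row is the pose to reach, as a shift and turn from the pose measured when the call began, along the tool's axes at that moment; what a row does not reach only later rows make up. A row lasts 1/8 s, in which the tool goes at most 62.5 mm and 10.7 degrees, less where a joint would pass 70% of its speed; a pose out of reach is approached as far as the arm can. A call with a gripper value outside its range is refused whole. The fingers move at their own pace and stop on an object; "force" is the grip in N (left out, the last holds). Time passes only in rows, so rows that repeat a pose let the fingers close. It gives the time, the measured TCP pose, the force and the opening at its end, in the units of the state.
- get_obs(): the state, without advancing time (a new reading comes with each control period).
- read_camera(name): name is "scene" or "top" or "wrist"; returns the picture (480x640x3 uint8, red, green, blue); there is no depth.
- get_calibration(name): a dict with "fovy" (degrees; the focal length in pixels is half the picture's height over the tangent of half this angle, whatever the lens; pixels are square), "cx", "cy" (the principal point, pixels), "camera_from_world" (4x4, takes a point from world to camera coordinates); the wrist camera has in their place "mount" (4x4, takes a point from camera to tool coordinates, whose origin is the TCP and whose axes are the tool frame's). Camera axes: x right, y down, z forward; pixel columns grow to the right and rows downward; lengths in mm; the calibration is good to about 2 mm. A picture is of the moment at which its call begins: read the wrist's pose just before it. get_calibration takes no time and is no camera call.
- job_done(): hands the job in, once; it reports no verdict.
The state is a dict: "time": time; "joint_pos": joint angles; "joint_vel": joint speeds; "joint_torque": joint torques, N m; "eef_pos": TCP position; "eef_rot": TCP orientation; "wrist_force": force on the tool from outside, world axes, zero at the start; "moment": the same for the moment, N m; "gripper_width": finger opening in mm.
Only numpy, scipy, OpenCV 4.12 (cv2) and the standard library are available. Lean on these libraries where they do the work, as an engineer would, in place of code of your own. Each camera call takes 0.05 s, during which the arm holds its last target. There are 200 camera calls.

## Working session

There is one attempt and no reset: what is moved stays moved. The work goes in short steps, Python scripts to look and compute and a tool call to move; the robot and the scene stay as the last step left them, time stands still between calls to the robot, and variables do not carry over. Pictures are saved under pics/ and viewed, about 8 in all and at most 12, crops included, and the job is handed in when it is done.

Besides the shell and the picture viewer there is one more tool, called after "Request:" in YAML: its name, and indented under it one key for each argument. drive_tool: Moves the arm, as the interface text tells. Its arguments: {"type":"object","properties":{"deltas":{"type":"array"},"force":{"type":"number"}},"required":["deltas"]}

```bash
mkdir -p pics
python3 - <<'E'
from station import *
import cv2,numpy as np
np.set_printoptions(precision=4,suppress=True)
o=get_obs();print(o['time'],o['eef_pos'],o['eef_rot'],o['gripper_width'],tips_ahead() if callable(tips_ahead) else tips_ahead)
for n in("top","scene"):
    cv2.imwrite(f"pics/{n}0.png",read_camera(n)[:,:,::-1]);print(n,get_calibration(n))
print(get_calibration("wrist"))
E
```

```text
0.0 [235.8384 524.1741 252.6886] [[ 0.4103 -0.0006 -0.9119]
 [ 0.9119 -0.001   0.4103]
 [-0.0012 -1.      0.0001]] 85.19051402082263 22.0
top {'fovy': 42.51843777211239, 'cx': 320.67742766538595, 'cy': 233.927519080655, 'camera_from_world': array([[   0.1144,   -0.9934,    0.006 ,  -68.587 ],
       [  -0.9713,   -0.1131,   -0.2093,  548.167 ],
       [   0.2086,    0.0181,   -0.9778, 1105.6561],
       [   0.    ,    0.    ,    0.    ,    1.    ]])}
scene {'fovy': 50.807481699217014, 'cx': 312.3467665617634, 'cy': 238.03556617262748, 'camera_from_world': array([[   0.2091,    0.9779,   -0.0008,  -84.9263],
       [   0.5649,   -0.1214,   -0.8162, -254.4753],
       [  -0.7983,    0.1702,   -0.5778, 1524.4709],
       [   0.    ,    0.    ,    0.    ,    1.    ]])}
{'fovy': 65.01741340776005, 'cx': 316.1995140238538, 'cy': 236.113087007077, 'mount': array([[   1.    ,   -0.0001,    0.    ,    1.3236],
       [  -0.    ,   -0.304 ,    0.9527, -121.3406],
       [  -0.0001,   -0.9527,   -0.304 ,   78.2669],
       [   0.    ,    0.    ,    0.    ,    1.    ]])}
```

View pics/top0.png

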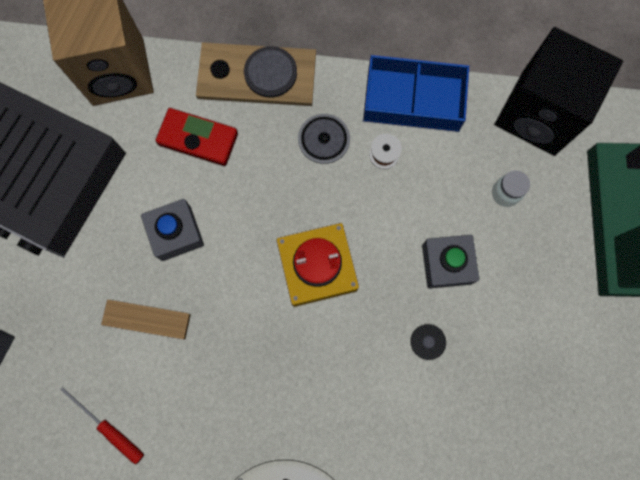

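View pics/scene0.png

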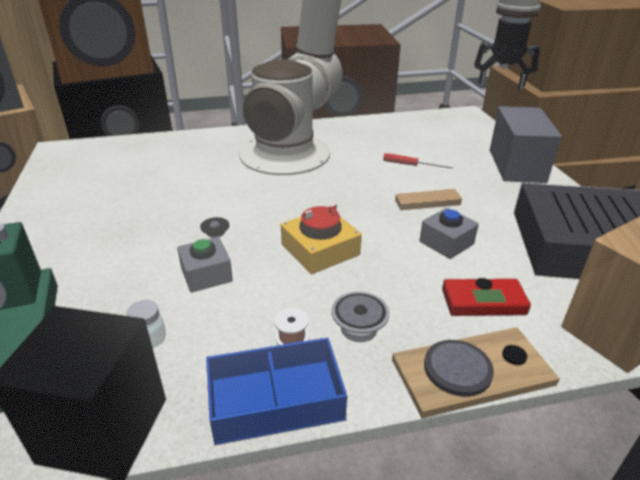

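```bash
cat > h.py <<'E'
import numpy as np,cv2
from station import *
np.set_printoptions(precision=4,suppress=True)
def pose(n):
    c=get_calibration(n)
    if 'mount' in c:
        o=get_obs();T=np.eye(4);T[:3,:3]=o['eef_rot'];T[:3,3]=o['eef_pos'];return c,T@c['mount']
    return c,np.linalg.inv(c['camera_from_world'])
def ray(c,W,uv,z):
    f=240/np.tan(np.radians(c['fovy']/2))
    d=W[:3,:3]@np.array([(uv[0]-c['cx'])/f,(uv[1]-c['cy'])/f,1]);p=W[:3,3]
    return p+d*(z-p[2])/d[2]
def proj(c,W,P):
    f=240/np.tan(np.radians(c['fovy']/2));q=np.linalg.inv(W)@np.append(P,1)
    return q[:2]/q[2]*f+[c['cx'],c['cy']]
def blob(img,col,box=None):
    h=cv2.cvtColor(img,cv2.COLOR_RGB2HSV);H,S,V=cv2.split(h)
    m={'r':((H<7)|(H>172)),'b':(H>100)&(H<125),'g':(H>45)&(H<85)}[col]&(S>120)&(V>60)
    if box:
        k=np.zeros_like(m);k[box[1]:box[3],box[0]:box[2]]=1;m=m&k
    n,l,s,ce=cv2.connectedComponentsWithStats(m.astype(np.uint8))
    i=1+s[1:,4].argmax();return s[i],ce[i]
E
python3 - <<'E'
from h import *
for n,bx in(("top",{'r':(270,220,365,310),'b':(140,200,205,260),'g':(420,230,480,290)}),("scene",{'r':(275,195,365,270),'b':(420,200,480,225),'g':(175,230,235,260)})):
    img=cv2.imread(f"pics/{n}0.png")[:,:,::-1].copy();c,W=pose(n)
    for k,z in zip('rbg',(94,82,82)):
        s,ce=blob(img,k,bx[k]);print(n,k,s,ce,ray(c,W,ce,z))
a=cv2.resize(cv2.imread("pics/top0.png")[215:315,265:365],(400,400),interpolation=2)
b=cv2.resize(cv2.imread("pics/scene0.png")[185:285,270:370],(400,400),interpolation=2)
cv2.imwrite("pics/crop.png",np.hstack([a,b]))
E
```

```text
top r [ 294  239   47   45 1569] [317.123  261.1122] [494.044   -5.0979  94.    ]
top b [157 215  20  20 317] [166.4953 224.2397] [532.5457 280.0187  82.    ]
top g [446 248  20  20 300] [455.1467 257.1467] [ 532.6041 -255.5858   82.    ]
scene r [302 207  38  22 566] [322.0035 217.6572] [510.1726  -1.3868  94.    ]
scene b [444 210  16  11 124] [451.4194 214.5887] [539.1948 279.5793  82.    ]Traceback (most recent call last):
  File "<stdin>", line 5, in <module>
  File "h.py", line 22, in blob
    i=1+s[1:,4].argmax();return s[i],ce[i]
        ~~~~~~~~~~~~~~^^
ValueError: attempt to get argmax of an empty sequence
```

Request:
drive_tool:
  deltas:
    - [[0,-0.0376,0,-0.0452,0,0,0],[0,-0.0753,0,-0.0904,0,0,0],[0,-0.113,0,-0.1357,0,0,0],[0,-0.1506,0,-0.181,0,0,0],[0,-0.188,0,-0.226,0,0,0],[0,-0.226,0,-0.271,0,0,0],[0,-0.2636,0,-0.3166,0,0,0],[0,-0.301,0,-0.362,0,0,0],[0,-0.339,0,-0.407,0,0,0],[0,-0.3765,0,-0.452,0,0,0]]

```text
time: 1.35
eef_pos: [494.0, -6.6, 253.0]
eef_rot: [[0.411, -0.001, -0.912], [0.912, -0.001, 0.411], [-0.001, -1.0, 0.0]]
wrist_force: [1.0, 1.3, 1.1]
gripper_width: -0.1
```

Run:
```python
from h import *
c,W=pose("wrist");img=read_camera("wrist");cv2.imwrite("pics/w1.png",img[:,:,::-1])
o=get_obs();print(o['time'],o['eef_pos'],o['wrist_force'],tips_ahead() if callable(tips_ahead) else tips_ahead)
s,ce=blob(img,'r');print(s,ce,ray(c,W,ce,94));np.save("w1.npy",W)
```

```text
1.4 [496.0484 -11.7483 252.3851] [-1.9505 -5.7018 -3.5527] 22.0
[ 269  166  107  104 8189] [321.5045 217.5222] [492.6199  -0.2167  94.    ]
```

View pics/w1.png

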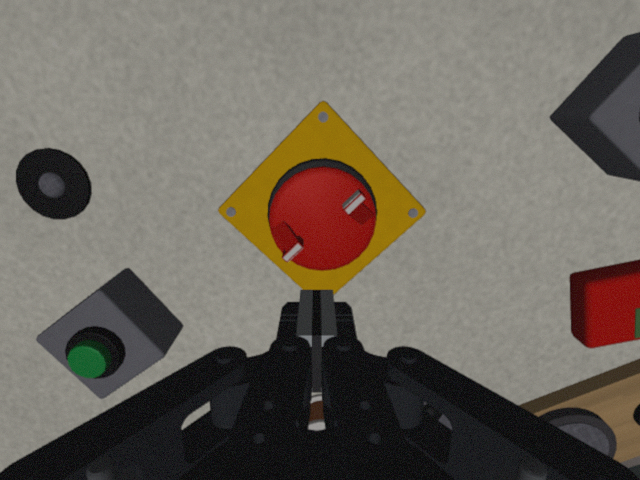

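Run:
```python
from h import *
c,W=pose("wrist");img=read_camera("wrist");cv2.imwrite("pics/w2.png",img[:,:,::-1])
o=get_obs();print(o['time'],o['eef_pos'],o['wrist_force'])
s,ce=blob(img,'r')
h=cv2.cvtColor(img,cv2.COLOR_RGB2HSV);H,S,V=cv2.split(h)
m=((H<7)|(H>172))&(S>120)&(V>60)
k=np.zeros_like(m);k[s[1]:s[1]+s[3],s[0]:s[0]+s[2]]=1
n,l,st,_=cv2.connectedComponentsWithStats((m&(k>0)).astype(np.uint8));m=l==1+st[1:,4].argmax()
cn=max(cv2.findContours(m.astype(np.uint8),0,1)[0],key=cv2.contourArea)
hull=cv2.convexHull(cn)
P=np.array([ray(c,W,p[0],94)[:2] for p in hull.astype(float)],np.float32)
print('circ94',cv2.minEnclosingCircle(P), cv2.fitEllipse(P)); C=np.array(cv2.fitEllipse(P)[0])
hm=cv2.fillPoly(np.zeros(m.shape,np.uint8),[hull],1)
wm=((S<110)&(V>70)&(hm>0)).astype(np.uint8)
wm=cv2.morphologyEx(wm,cv2.MORPH_OPEN,np.ones((2,2),np.uint8))
n,l,st,ce=cv2.connectedComponentsWithStats(wm)
for i in range(1,n):
    if st[i,4]<15: continue
    ys,xs=np.nonzero(l==i);r=cv2.minAreaRect(np.c_[xs,ys].astype(np.float32))
    bp=cv2.boxPoints(r)
    for z in(110,102):
        q=ray(c,W,ce[i],z)[:2]-C
        print(st[i],ce[i],z,'rel',q,'r',np.hypot(*q),'ang',np.degrees(np.arctan2(q[1],q[0])))
    print('box',(np.array([ray(c,W,b,110)[:2] for b in bp])-C).round(1).tolist())
cv2.imwrite("pics/c2.png",cv2.resize(img[155:280,255:390,::-1],None,fx=5,fy=4.8,interpolation=0)[:600])
for k,z in(('g',82),):
    s,ce=blob(img,k);print(k,s,ray(c,W,ce,z))
```

```text
1.45 [494.8576  -8.9274 252.2389] [-1.1692  1.0908 -0.6302]
circ94 ((494.9913330078125, -1.323055624961853), 41.882450103759766) ((494.52410888671875, -0.8161067962646484), (81.86856842041016, 82.36548614501953), 21.479820251464844)
[349 187  23  22 236] [359.9492 197.5297] 110 rel [-6.1105 27.6757] r 28.342270078429667 ang 102.45044188174926
[349 187  23  22 236] [359.9492 197.5297] 102 rel [-4.1989 27.8188] r 28.13387188465606 ang 98.58332831549015
box [[-8.0, 18.5], [-13.0, 33.9], [-4.7, 36.6], [0.4, 21.1]]
[290 240  20  16 140] [299.3929 247.7429] 110 rel [ 10.4228 -27.704 ] r 29.599750995142813 ang -69.3825781801447
[290 240  20  16 140] [299.3929 247.7429] 102 rel [ 12.836  -29.2411] r 31.934398133823688 ang -66.29992376506841
box [[10.4, -36.1], [5.4, -20.9], [10.7, -19.4], [15.9, -34.7]]
g [ 72 342  38  33 962] [ 531.3044 -252.1083   82.    ]
```

View pics/c2.png

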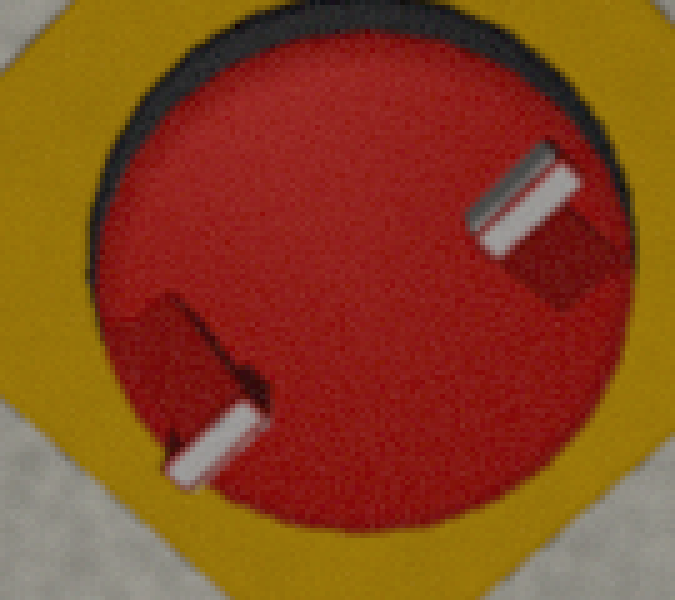

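Run:
```python
from h import *
for j in range(4):
    c,W=pose("wrist");o=get_obs();img=read_camera("wrist")
    s,ce=blob(img,'r')
    h=cv2.cvtColor(img,cv2.COLOR_RGB2HSV);H,S,V=cv2.split(h)
    m=((H<7)|(H>172))&(S>120)&(V>60);m[:s[1]]=0;m[s[1]+s[3]:]=0;m[:,:s[0]]=0;m[:,s[0]+s[2]:]=0
    cn=max(cv2.findContours(m.astype(np.uint8),0,1)[0],key=cv2.contourArea);hull=cv2.convexHull(cn)
    P=np.array([ray(c,W,p[0],94)[:2] for p in hull.astype(float)],np.float32)
    s,g=blob(img,'g')
    print(o['time'],o['eef_pos'],o['joint_vel'],cv2.fitEllipse(P)[0],cv2.minEnclosingCircle(P),ray(c,W,g,82))
print(o['eef_rot'])
```

```text
1.45 [494.8576  -8.9274 252.2389] [ 0.0818 -0.0379  0.0373  0.0233  0.0173  0.0824] (494.4617004394531, -0.7634111642837524) ((495.09368896484375, -1.3120819330215454), 42.00692367553711) [ 531.294  -252.0575   82.    ]
1.5 [494.0345  -6.8208 252.3246] [ 0.06   -0.0289  0.0231  0.0122  0.0078  0.0322] (494.4388122558594, -0.724196195602417) ((494.8225402832031, -1.3760842084884644), 41.9793815612793) [ 531.2822 -252.1301   82.    ]
1.55 [493.5773  -5.4003 252.5494] [ 0.0414 -0.0205  0.0108  0.0039  0.0032  0.01  ] (494.5190124511719, -0.7867031097412109) ((495.0706481933594, -1.7370867729187012), 42.459293365478516) [ 531.3199 -252.0941   82.    ]
1.6 [493.3321  -4.5109 252.7576] [ 0.0276 -0.0147  0.005  -0.0014 -0.0004  0.0001] (494.46942138671875, -0.6688911318778992) ((494.97991943359375, -1.0103009939193726), 41.748069763183594) [ 531.2827 -252.1012   82.    ]
[[ 0.4109 -0.0014 -0.9117]
 [ 0.9117 -0.0006  0.4109]
 [-0.0011 -1.      0.001 ]]
```

Request:
drive_tool:
  deltas:
    - [[0,0.001,0.03,0,0,-0.15,0],[0,0.002,0.065,0,0,-0.31,0],[0,0.003,0.095,0,0,-0.47,0],[0,0.0038,0.118,0.0006,0,-0.63,0],[0,0.0038,0.13,0.0006,0,-0.74,0],[0,0.0038,0.13,0.0006,0,-0.74,0],[0,0.0038,0.13,0.0006,0,-0.74,0]]

```text
time: 2.52
eef_pos: [494.3, 0.3, 123.8]
eef_rot: [[-0.311, 0.0, -0.95], [0.95, -0.001, -0.311], [-0.001, -1.0, 0.0]]
wrist_force: [-0.3, -0.3, -0.2]
gripper_width: -0.2
```

Request:
drive_tool:
  deltas:
    - [[0,0,0.005,0,0,0,0],[0,0,0.009,0,0,0,0],[0,0,0.012,0,0,0,0],[0,0,0.0145,0,0,0,0],[0,0,0.0155,0,0,0,0],[0,0,0.0155,0,0,0,0],[0,0,0.0155,0,0,0,0]]

```text
time: 3.4
eef_pos: [494.5, 0.3, 108.6]
eef_rot: [[-0.31, 0.001, -0.951], [0.951, -0.001, -0.31], [-0.001, -1.0, -0.001]]
wrist_force: [-0.9, 1.3, 7.5]
gripper_width: -0.3
```

Request:
drive_tool:
  deltas:
    - [[0,0,0.001,0,0,0,0],[0,0,0.0018,0,0,0,0],[0,0,0.0018,0,0,0,0],[0,0,0.0018,0,0,0,0]]

```text
time: 3.9
eef_pos: [494.6, 0.3, 107.7]
eef_rot: [[-0.31, 0.001, -0.951], [0.951, -0.001, -0.31], [-0.001, -1.0, -0.001]]
wrist_force: [-7.0, 1.2, 16.9]
gripper_width: 0.0
```

Request:
drive_tool:
  deltas:
    - [[0,0,-0.006,0,0,0,0],[0,0,-0.0113,0,0,0,0],[0,0,-0.0113,0.01,0,0,0],[0,0.006,-0.0113,0.02,0,0,0],[0,0.015,-0.0113,0.02,0,0,0],[0,0.028,-0.0113,0.02,0,0,0],[0,0.028,-0.0113,0.02,0,0,0],[0,0.028,-0.0113,0.02,0,0,0]]

```text
time: 4.9
eef_pos: [467.0, 21.0, 119.0]
eef_rot: [[-0.31, 0.002, -0.951], [0.951, -0.001, -0.31], [-0.001, -1.0, -0.001]]
wrist_force: [-0.6, -0.5, 0.8]
gripper_width: -0.3
```

Run:
```python
from h import *
img=read_camera("scene");cv2.imwrite("pics/s3.png",cv2.resize(img[130:290,230:430,::-1],None,fx=3.5,fy=3.5,interpolation=2))
o=get_obs();print(o['time'],o['eef_pos'],o['wrist_force'],o['joint_pos'])
```

```text
4.95 [467.0449  20.7784 118.9422] [-0.1354 -0.3409  0.0417] [-0.1202  0.0132  1.8659 -0.0006  1.261  -2.0061]
```

View pics/s3.png

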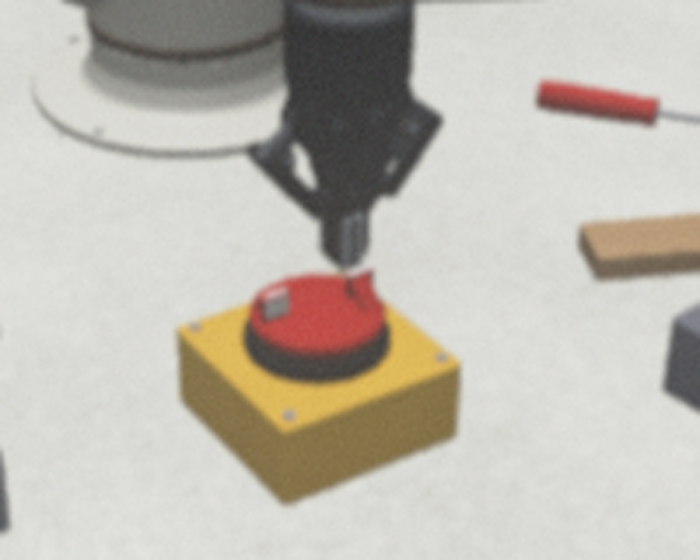

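Request:
drive_tool:
  deltas:
    - [[0,0,0,-0.004,0,0,0],[0,0,0,-0.008,0,0,0],[0,0.0006,0,-0.0125,0,0.1,0],[0,0.001,0,-0.0155,0,0.2,0],[0,0.0014,0,-0.0184,0,0.3,0],[0,0.0013,0,-0.0215,0,0.4,0],[0,0.001,0,-0.0245,0,0.5,0],[0,0.0003,0,-0.0275,0,0.6,0],[0,0.0003,0,-0.0275,0,0.6,0]]

```text
time: 6.08
eef_pos: [493.2, 29.7, 118.8]
eef_rot: [[0.281, 0.001, -0.96], [0.96, -0.0, 0.281], [-0.0, -1.0, -0.001]]
wrist_force: [-1.2, 1.2, -0.0]
gripper_width: -0.4
```

Run:
```python
from h import *
img=read_camera("scene");cv2.imwrite("pics/s4.png",cv2.resize(img[130:290,230:430,::-1],None,fx=3.5,fy=3.5,interpolation=2))
o=get_obs();print(o['time'],o['eef_pos'],o['wrist_force'],o['joint_pos'])
```

```text
6.125 [493.0882  29.6643 118.7728] [-2.0006  1.9621  0.1428] [-0.0957  0.0688  1.8083 -0.0005  1.2636 -1.3838]
```

View pics/s4.png

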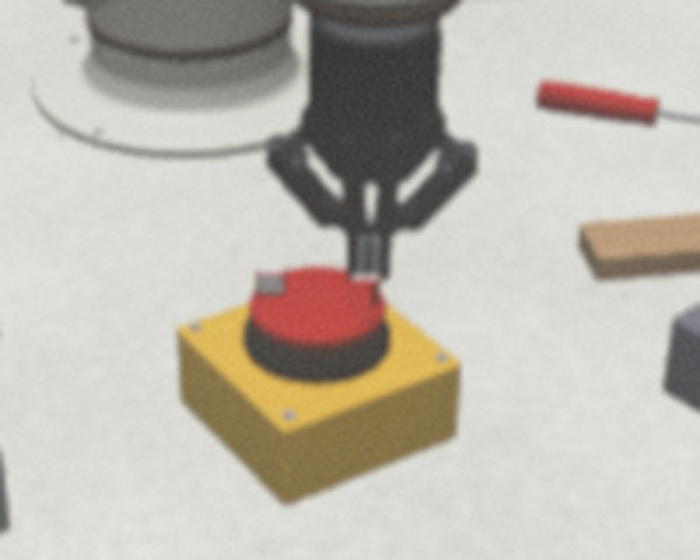

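Request:
drive_tool:
  deltas:
    - [[0,0.001,0,-0.003,0,0.1,0],[0,0.0014,0,-0.006,0,0.2,0],[0,0.0014,0,-0.006,0,0.2,0]]

```text
time: 6.5
eef_pos: [499.2, 29.4, 118.7]
eef_rot: [[0.462, 0.001, -0.887], [0.887, -0.0, 0.462], [0.0, -1.0, -0.001]]
wrist_force: [-1.2, 2.7, 1.0]
gripper_width: 0.0
```

Request:
drive_tool:
  deltas:
    - [[0,0,0,0.006,0,-0.1,0],[0,0,0,0.014,0,-0.2,0],[0,0,0,0.022,0,-0.2,0],[0,0,0,0.03,0,-0.2,0],[0,0,-0.03,0.04,0,-0.2,0],[0,0,-0.06,0.04,0,-0.2,0],[0,0,-0.1,0.04,0,-0.2,0],[0,0,-0.13,0.04,0,-0.2,0],[0,0,-0.13,0.04,0,-0.2,0]]

```text
time: 7.62
eef_pos: [464.3, 48.0, 250.9]
eef_rot: [[0.277, 0.005, -0.961], [0.961, -0.001, 0.277], [0.001, -1.0, -0.005]]
wrist_force: [-0.1, -0.5, -0.5]
gripper_width: -0.2
```

Run:
```python
from h import *
img=read_camera("scene");a=cv2.resize(img[180:290,260:380,::-1],(400,367),interpolation=2)
b=cv2.resize(cv2.imread("pics/scene0.png")[180:290,260:380],(400,367),interpolation=2)
cv2.imwrite("pics/s5.png",np.hstack([b,a]))
c,W=pose("wrist");w=read_camera("wrist");cv2.imwrite("pics/w5.png",w[:,:,::-1])
o=get_obs();print(o['time'],o['eef_pos'],o['wrist_force'],o['joint_pos'],o['eef_rot'])
try:
  s,ce=blob(w,'b');print(s,ray(c,W,ce,82))
except Exception as e: print(e)
```

```text
7.725 [463.4874  48.009  248.3354] [-0.0244  1.5016  0.2147] [-0.0622 -0.0783  1.684  -0.0003  1.5351 -1.3523] [[ 0.277   0.0008 -0.9609]
 [ 0.9609 -0.0004  0.277 ]
 [-0.0001 -1.     -0.0009]]
[ 600  197   40   43 1399] [530.8049 281.8153  82.    ]
```

View pics/s5.png

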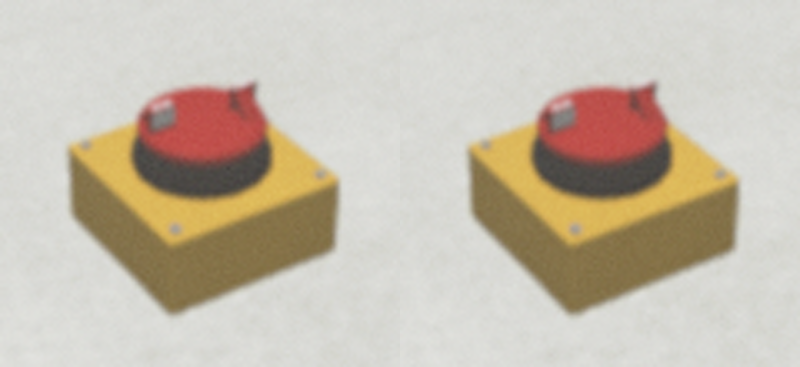

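Request:
drive_tool:
  deltas:
    - [[0,0.045,0,0,0,0,0],[0,0.1,0,0,0,0,0],[0,0.155,0,0,0,0,0],[0,0.205,0,0,0,0,0],[0,0.2426,0,0,0,0,0],[0,0.2426,0,0,0,0,0],[0,0.2426,0,0,0,0,0]]

```text
time: 8.6
eef_pos: [530.3, 280.7, 247.2]
eef_rot: [[0.277, -0.001, -0.961], [0.961, -0.001, 0.277], [-0.001, -1.0, 0.0]]
wrist_force: [0.5, -0.6, 0.1]
gripper_width: 0.2
```

Run:
```python
from h import *
for j in range(3):
    c,W=pose("wrist");w=read_camera("wrist")
    s,ce=blob(w,'b');print(s,ce,ray(c,W,ce,82))
cv2.imwrite("pics/w6.png",w[:,:,::-1])
o=get_obs();print(o['time'],o['eef_pos'],o['wrist_force'],o['joint_pos'],o['eef_rot'])
```

```text
[ 298  198   45   45 1563] [319.5336 219.8772] [531.2496 284.4139  82.    ]
[ 298  197   45   45 1563] [319.7729 219.3244] [531.1382 284.428   82.    ]
[ 298  197   45   45 1563] [319.8433 219.0243] [531.1937 284.3951  82.    ]
8.75 [530.5545 280.2465 248.2373] [ 0.9021  0.2299 -0.4602] [ 0.358   0.2041  1.3848 -0.0007  1.5522 -0.9312] [[ 0.2779  0.0007 -0.9606]
 [ 0.9606 -0.0005  0.2779]
 [-0.0003 -1.     -0.0008]]
```

View pics/w6.png

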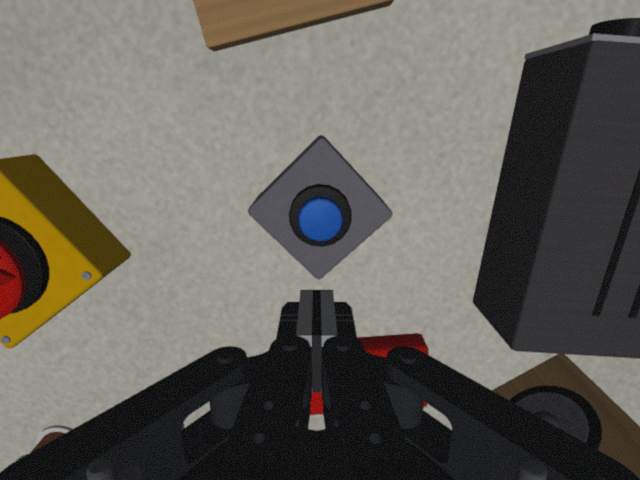

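Request:
drive_tool:
  deltas:
    - [[0,0.002,0.035,0,0,0,0],[0,0.004,0.075,0.0004,0,0,0],[0,0.004,0.11,0.0004,0,0,0],[0,0.004,0.132,0.0004,0,0,0],[0,0.004,0.139,0.0004,0,0,0],[0,0.004,0.143,0.0004,0,0,0],[0,0.004,0.147,0.0004,0,0,0],[0,0.004,0.15,0.0004,0,0,0],[0,0.004,0.1505,0.0004,0,0,0],[0,0.004,0.1505,0.0004,0,0,0]]

```text
time: 10.0
eef_pos: [531.8, 284.1, 98.2]
eef_rot: [[0.278, 0.002, -0.961], [0.961, -0.0, 0.278], [0.0, -1.0, -0.002]]
wrist_force: [2.9, -2.3, 5.3]
gripper_width: -0.0
```

Nearly fully in (about 5.8 mm, 5 N); pressing on to the stop, then releasing.

Request:
drive_tool:
  deltas:
    - [[0,0,0.001,0,0,0,0],[0,0,0.0015,0,0,0,0],[0,0,0.0015,0,0,0,0],[0,0,0.0015,0,0,0,0]]

```text
time: 10.5
eef_pos: [531.9, 284.2, 97.9]
eef_rot: [[0.278, 0.003, -0.961], [0.961, -0.0, 0.278], [0.001, -1.0, -0.002]]
wrist_force: [-3.0, -3.2, 16.4]
gripper_width: 0.4
```

Request:
drive_tool:
  deltas:
    - [[0,0,-0.01,0,0,0,0],[0,0,-0.04,0,0,0,0],[0,0,-0.08,0,0,0,0],[0,0,-0.12,0,0,0,0],[0,0,-0.15,0,0,0,0],[0,0,-0.15,0,0,0,0],[0,0,-0.15,0,0,0,0]]

```text
time: 11.38
eef_pos: [531.2, 284.2, 247.0]
eef_rot: [[0.278, 0.001, -0.961], [0.961, -0.0, 0.278], [-0.0, -1.0, -0.001]]
wrist_force: [-0.5, -0.1, -0.7]
gripper_width: 0.1
```

Run:
```python
from h import *
img=read_camera("scene");o=get_obs();print(o['time'],o['eef_pos'],o['wrist_force'])
cv2.imwrite("pics/s7.png",img[:,:,::-1])
d=cv2.absdiff(img[190:400,:,::-1],cv2.imread("pics/scene0.png")[190:400]).max(2)
m=cv2.morphologyEx((d>40).astype(np.uint8),2,np.ones((2,2),np.uint8))
print(cv2.connectedComponentsWithStats(m)[2][1:])
```

```text
11.425 [531.1301 284.1509 246.7078] [-0.5757  0.4608 -0.109 ]
[]
```

View pics/s7.png

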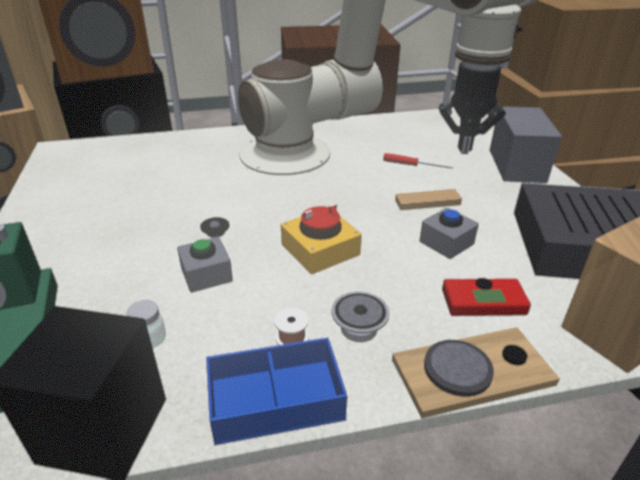

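The last picture matches the first one: all three buttons are out, every loose thing is where it was, and the gripper is well clear.

```bash
python3 -c "from station import job_done; print(job_done())"
```

```text
the job is handed in; nothing more can be done
None
```

I did the whole check and handed it in at about 11.4 s of the 56 s limit; the station gave no verdict.

- **Mushroom button pressed:** I pushed it to its hard stop, about 17 N at the wrist. The next picture showed it unturned.
- **Mushroom button turned:** I pushed lug_a clockwise in two moves, with the tool turned about 0.8 rad in all. In the picture after the first move (about 0.6 rad) the lugs had clearly turned. I did not read the exact turn or see the catch let go.
- **Mushroom button back out:** After I withdrew, it looked the same as in the first picture, out and turned back.
- **Blue reset button:** I pressed it to its stop, about 16 N, and released it.

The last scene picture showed no difference from the first over the part with the buttons and loose things. The green start button was not touched, and the gripper was clear at about 247 mm with almost no wrist force. No check failed. An early button position from the scene camera was off by about 16 mm, so I used the wrist camera's position instead, and the presses bore that out.

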